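# Copy the sample corner's angle to the mitre guide with a locking bevel

### The job

Copy the angle of the wooden sample corner to the mitre guide with the bevel: slide the bevel along the sample's fence fully into its corner, so that the wooden arm swings the blade back flat, hold it pressed home a moment with about 10 N (never over 25), let go, and lock the blade by pushing the red slide forward firmly against it. Then slide the bevel along the guide's fence and press it home in that corner in the same way, so that the blade swings the blue arm to the same angle, and leave it lying there. Move the blue arm only with the bevel; leave the jar, the dropper bottle and the tape roll alone.

Things in the scene. Friction and masses are not known exactly. Their poses are not given: they have to be found in the camera images.
- bevel: Loose hand tool, 0.36 kg, lying flat: dark wooden stock, brass nose, orange grip fin on top, red stop slide, steel blade on a pivot at the front. Origin: on the pivot axis, at the underside; x along the stock to the front, z up. Stock from x = -78 mm to the round nose at +12, 28 wide (sides at y = -14, +14), 18 high; nose radius 12. Hold it by the fin.
- fin (a point): Point in the bevel's upright orange grip fin, 42 mm behind the pivot (bevel x = -42), 40 mm above the bevel's underside. The fin is 34 long (along x), 14 thick (along y) and reaches from 18 to 52 mm above the underside.
- blade: The bevel's steel blade, 5.5 to 12.5 mm above the bevel's underside, turning about the vertical pivot. Origin on the pivot, x to the tip at 75 mm. Working edge: the side at y = -13 (towards the front); back: y = +3. Starts 75 to 91 degrees left of the stock's x. Turns easily (0.03 N m) and stays where it is.
- lock: The lock: red slide along the bevel's left side; it moves only along the bevel's x. Origin: front tip of its 8 mm wide rod, at bevel y = 22, 9 mm above the underside; it starts at bevel x = -26 to -23. Pushed forward it meets the blade's back (bevel x about -7 to -18) and stops; then the blade cannot swing back. It takes 7 N to slide and stays where it is left; about 12 N sets it firmly.
- push_tab (a point): Middle of the rear face of the red push tab at the rear end of the lock slide, 80 mm behind the rod's front tip, on the stock's centre line (bevel y = 0), 16 mm above the bevel's underside. The tab is an upright plate 24 wide, from 2 to 30 mm above the underside; push it forward (bevel +x) from behind.
- sample: The sample corner, screwed down: plywood plate 200 x 140 x 6 mm with a pale wooden fence and a pale wooden arm. Origin: underside of the plate, on the line of the fence's inner face (y = 0). x along the fence towards the corner, y into the open side, z up. Fence 20 mm wide, x = -162 to +28, top 22 mm above the underside. Plate x = -165 to +35, y = -24 to +116.
- sample_arm: The sample's wooden arm, bolted tight, 14 mm thick, 90 long, top 26 mm above the plate's underside. Origin: axis of the fixed steel hinge barrel (radius 8), at x = 0, y = 18 mm in the sample's frame. x along the arm away from the corner; inner face at y = +8 (from x = 30 on, relieved before), level with the barrel. It points 105 to 118 degrees left of the sample's x.
- sample_seat (a point): Where the bevel's origin comes to lie, within 1 mm, when seated: x = -21.1, y = 14, z = 6 mm in the sample's frame. The bevel lies on the plate, the right side (y = -14) of its stock against the fence, and is slid along it in +x until the blade's working edge lies flat on arm and barrel; there it stops hard.
- guide: The mitre guide, screwed down: the same shapes, sizes and frame as the sample, with a grey plate, an aluminium fence and a blue arm. Its fence runs parallel to the sample's. The sample and the guide may stand in each other's place.
- guide_arm: The guide's blue arm: shape and frame as the sample's arm, but it turns about the hinge barrel with a friction of 0.07 N m and stays where it is left. It starts folded in, 135 to 149 degrees left of the guide's x; the blade, backed by the lock slide, must push it open. The barrel is fixed and stops the seated blade.
- guide_seat (a point): Where the bevel's origin comes to lie, within 1 mm, when seated in the guide: x = -21.1, y = 14, z = 6 mm in the guide's frame.
- sample_jar: Bystander: jar with a yellow lid, 56 mm in diameter, 75 high; origin under its centre.
- dropper: Bystander: brown dropper bottle, 34 mm in diameter, 102 high; origin under its centre.
- tape_roll: Bystander: yellow roll of tape beside the jar (of two like rolls the one nearer the robot), 81 mm in diameter, 25 high; origin under its centre.

How it is judged:
By the outcome, as a careful person would: the job done as asked, in the order asked, and still so for the second after the job is handed in, with the robot touching nothing.
It also fails if it takes over 72 s, if anything falls off the work surface, if the arm or the gripper's body presses on something with over 40 N, if the wrist force passes 120 N, or if a joint passes its speed limit or range.

### The arm

A 6-joint arm with a two-finger parallel gripper is mounted at the origin on a cart in front of the work surface, level with it; the furniture and walls round the work are solid. World frame = base frame: x ahead of the robot, y to its left, z up, the work surface at z = 0. Lengths are in mm, angles in degrees, forces in N, time in s.
With the tool pointing down it reaches from about 250 to 775 mm from the base axis. Payload 4 kg.
Tool frame: the origin (TCP) lies at the very end of the fingers, on their centre line; the grasp point (between the pads) lies 19 mm behind it; z points along the fingers, y is the line along which they close (so a half turn about z gives the same grasp; the last joint's range is limited). The gripper opens to 94 mm and grips with 3 to 60 N. Pads are 16 mm wide; open, the fingers measure 119 mm over their backs; the gripper's body (75 mm by 177 mm) begins 78 mm behind the grasp point.
Start: joints at [-5.907, 4.996, 78.535, -0, 96.463, -5.907], TCP at [550.018, -0.007, 205.506] pointing down, gripper open.
Joint ranges: [-177.83, 177.83], [-43.37, 116.18], [15.69, 146.23], [-61.86, 241.86], [9.47, 152.12], [-147.06, 147.06]. Speed limits (degrees/s): [159.86, 159.86, 180, 180, 180, 180].

### API

Orientations are given as a 3x3 rotation matrix whose columns are the frame's x, y, z axes.
In Python, from rig import env gives the robot as it stands.
- The arm moves only by the shell command python3 -m creep 'ROWS' [OPENING]. ROWS is JSON, a list of rows, each a list of 4 numbers: the shift along the tool's x, y, z normalised to -1 to 1, where 1 is 0.04 m, then the turn about the tool's z normalised to -1 to 1, where 1 is 2 pi rad. A call has 1 to 12 rows; each row shifts and turns the commanded pose from where the row before left it, along the tool's axes as they then stand; what a row does not reach is not made up. A row lasts 1/12 s, in which the tool goes at most 41.7 mm and 7.16 degrees, less where a joint would pass 70% of its speed; a pose out of reach is approached as far as the arm can. A call with a number of a shift or a turn outside -1 to 1 is refused whole. A call with a gripper value outside its range is refused whole. OPENING is the closure, from -1 (fully open) to 1 (shut), set as the call begins (- or left out, the last holds). The fingers move at their own pace and stop on an object; the grip force is fixed at half the most. Time passes only in rows, so rows that do not move let the fingers close. It gives the time, the measured TCP pose, the force, the opening and the grip force at its end, in the units of the state.
- env.get_state(): the state, without advancing time (a new reading comes with each control period).
- env.capture(name): name is "scene" or "side" or "wrist"; returns the picture (384x512x3 uint8, red, green, blue); there is no depth.
- env.camera_info(name): a dict with "fovy" (degrees; the focal length in pixels is half the picture's height over the tangent of half this angle, whatever the lens; pixels are square), "cx", "cy" (the principal point, pixels), "D" ([k1, k2, p1, p2, k3] as OpenCV has them; the pictures are not rectified), "cam_to_world" (4x4, takes a point from camera to world coordinates); the wrist camera has in their place "mount" (4x4, takes a point from camera to tool coordinates, whose origin is the TCP and whose axes are the flange's). Camera axes: x right, y down, z forward; pixel columns grow to the right and rows downward; lengths in mm; the calibration is good to about 2 mm. A picture is of the moment at which its call begins: read the wrist's pose just before it. camera_info takes no time and is no camera call.
- env.job_done(): hands the job in; it is judged then, once.
Trained networks look in the newest picture that a camera, given by its name, has taken for a name from the list of things; names that differ only in an ending like _2 or _b are one class to them, and where a whole thing is asked for, a point or a joint stands for the part that bears it (a point fixed in the world has none). Each returns a list of dicts, best first, with "confidence" (0 to 1); they miss things now and then, are a little off and sometimes report something else, mostly with a low value. They report only what shows in the picture. A call takes as long as a camera call.
- env.masks_of(camera, name): "mask" (384x512 bool, what is visible of it) and "location" ([column, row] in pixels, amid what is visible of it).
The state is a dict: "time": time; "joint_positions": joint angles; "qd": joint speeds; "effort": joint torques, N m; "ee_pos": TCP position; "orientation": TCP orientation; "contact_force": force on the tool from outside, world axes, zero at the start; "wrist_torque": the same for the moment, N m; "width": finger opening in mm; "grasp_force": force on a finger pad.
Only numpy, scipy, OpenCV 4.12 (cv2) and the standard library are available. Lean on these libraries where they do the work, as an engineer would, in place of code of your own. Each camera call takes 0.05 s, during which the arm holds its last target. There are 200 camera calls.

## Working session

There is one attempt and no reset: what is moved stays moved. The work goes in short steps, Python scripts to look and compute and a shell command to move; the robot and the scene stay as the last step left them, time stands still between calls to the robot, and variables do not carry over. Pictures are saved under pics/ and viewed, at most 14 in all, crops included, and the job is handed in when it is done.

```bash
ls; mkdir -p pics; python3 - <<'E'
from rig import env
import cv2,numpy as np
s=env.get_state();print(s)
for c in("scene","side"):
    im=env.capture(c);cv2.imwrite(f"pics/{c}0.png",im[:,:,::-1])
    i=env.camera_info(c);print(c,i)
    for n in("bevel","fin","blade","lock","push_tab","sample","sample_arm","guide","guide_arm","sample_jar","dropper","tape_roll"):
        print(n,[(round(d["confidence"],2),np.round(d["location"],1).tolist(),int(d["mask"].sum())) for d in env.masks_of(c,n)[:3]])
print(env.camera_info("wrist"))
E
```

```text
pics
{'time': 0.0, 'joint_positions': array([-5.90770154e+00,  5.03899840e+00,  7.86228628e+01, -1.42105108e-03,
        9.64644275e+01, -5.90579798e+00]), 'qd': array([ 0.06626155, -0.0211223 ,  0.00369164, -0.0028095 , -0.03132272,
       -0.0627048 ]), 'effort': array([ 1.28542815e-03, -3.40182602e+01, -3.02423716e+01,  7.18220207e-02,
        3.29729996e-02, -1.13141955e-04]), 'ee_pos': array([5.49448581e+02, 3.88882508e-02, 2.04321920e+02]), 'orientation': array([[ 3.62106280e-05,  9.99997590e-01, -2.19498240e-03],
       [ 9.99999979e-01, -3.57665551e-05,  2.02351652e-04],
       [ 2.02272657e-04, -2.19498968e-03, -9.99997571e-01]]), 'contact_force': array([-0.35107742,  0.79185762, -0.15820915]), 'wrist_torque': array([-0.02706409, -0.07080558, -0.02612629]), 'grasp_force': 0.0, 'width': 93.88813599625918}
scene {'fovy': 56.42785457889022, 'cx': 254.42506626784242, 'cy': 194.84305809408113, 'D': array([-0.00812875,  0.        ,  0.        ,  0.        ,  0.        ]), 'cam_to_world': array([[-4.72434049e-01,  4.16622694e-01, -7.76679857e-01,
         1.44300500e+03],
       [ 
[... 1475 characters left out ...]

guide [(0.94, [318.4, 209.6], 1856)]
guide_arm [(0.61, [316.9, 199.0], 163)]
sample_jar [(0.69, [308.4, 164.9], 374)]
dropper [(0.85, [362.1, 241.2], 356)]
tape_roll [(0.86, [338.4, 174.1], 373)]
{'fovy': 67.90794044970883, 'cx': 256.9943220893942, 'cy': 188.32530089082888, 'D': array([0.02264607, 0.        , 0.        , 0.        , 0.        ]), 'mount': array([[-1.00269909e-03, -9.73875584e-01, -2.27080033e-01,
         6.55744862e+01],
       [ 9.99999491e-01, -1.00158052e-03, -1.20150451e-04,
         5.24915948e-01],
       [-1.10427347e-04, -2.27080038e-01,  9.73876093e-01,
        -1.78642904e+02],
       [ 0.00000000e+00,  0.00000000e+00,  0.00000000e+00,
         1.00000000e+00]])}
```

```bash
python3 - <<'E'
import cv2,numpy as np
a=cv2.imread("pics/scene0.png");b=cv2.imread("pics/side0.png")
cv2.imwrite("pics/sc2.png",cv2.resize(a[130:290,110:400],None,fx=2.7,fy=2.7,interpolation=2))
E
```

```text
(no output)
```

View pics/sc2.png

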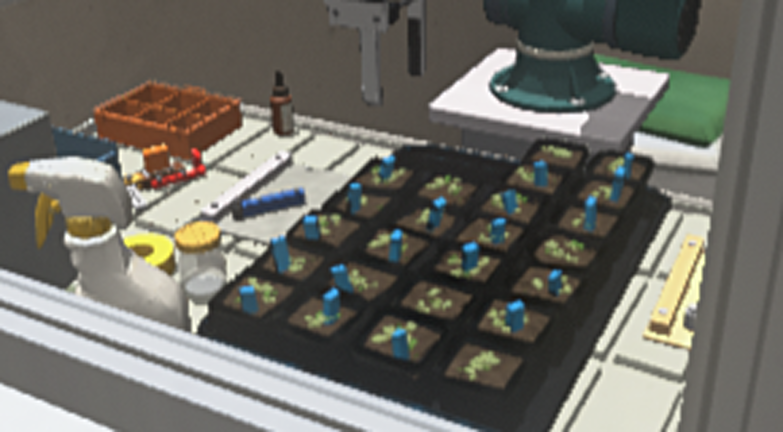

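View pics/side0.png

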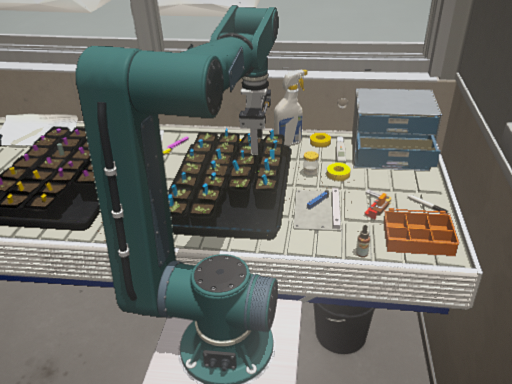

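The scene picture shows the guide (crop 270,200), the bevel with its orange fin (crop 160,155), the dropper (280,105) and the jar (200,250). A seedling tray stands in the middle and the sample is at the far right (crop 680,290). In the side picture the guide is at (318,209) and the bevel at (377,205), while the sample is hidden behind the arm.

```bash
cat > h.py <<'E'
from rig import env
import cv2,numpy as np
def cam(c,st=None):
    i=env.camera_info(c);f=192/np.tan(np.radians(i["fovy"]/2))
    K=np.array([[f,0,i["cx"]],[0,f,i["cy"]],[0,0,1]])
    if c=="wrist":
        T=np.eye(4);T[:3,:3]=st["orientation"];T[:3,3]=st["ee_pos"];T=T@i["mount"]
    else:T=i["cam_to_world"]
    return K,i["D"],T
def ray(px,z,C):
    K,D,T=C
    p=cv2.undistortPoints(np.array(px,float).reshape(-1,1,2),K,D).reshape(-1,2)
    d=np.c_[p,np.ones(len(p))]@T[:3,:3].T
    return T[:3,3]+d*((z-T[2,3])/d[:,2])[:,None]
def proj(P,C):
    K,D,T=C;Ti=np.linalg.inv(T)
    return cv2.projectPoints(np.array(P,float).reshape(-1,3),cv2.Rodrigues(Ti[:3,:3])[0],Ti[:3,3],K,D)[0].reshape(-1,2)
def shot(name):
    st=env.get_state();im=env.capture("wrist");np.savez(f"pics/{name}.npz",im=im,o=st["orientation"],p=st["ee_pos"])
    cv2.imwrite(f"pics/{name}.png",cv2.resize(im[:,:,::-1],(800,600),interpolation=cv2.INTER_CUBIC))
    print("t",st["time"],"tcp",st["ee_pos"].round(1));return st,cam("wrist",st)
def load(name):
    d=np.load(f"pics/{name}.npz");return d["im"],cam("wrist",dict(orientation=d["o"],ee_pos=d["p"]))
E
python3 - <<'E'
from h import *
S=cam("scene");D=cam("side")
print("fin",ray([164.9,189.9],35,S),ray([376.9,203.1],35,D))
print("guide",ray([212.8,205.2],6,S),ray([318.4,209.6],6,D))
print("sample",ray([360.8,239.1],15,S))
print("drop",ray([214.8,169.5],50,S),ray([362.1,241.2],50,D)); print("jar",ray([308.4,164.9],40,D),"tape",ray([338.4,174.1],13,D))
# tray blue markers height: crop coords
print("tray near/far tops",ray([[110+600/2.7,130+150/2.7],[110+385/2.7,130+160/2.7],[110+280/2.7,130+240/2.7],[110+400/2.7,130+340/2.7]],60,S).round())
E
```

```text
fin [[ 559.9839052  -383.04792638   35.        ]] [[ 531.32849904 -365.80325112   35.        ]]
guide [[ 537.04008055 -187.00311403    6.        ]] [[ 521.24734471 -191.94599694    6.        ]]
sample [[530.67976302 334.24102142  15.        ]]
drop [[ 349.6595381  -300.04436557   50.        ]] [[ 331.12239144 -311.75805966   50.        ]]
jar [[ 726.91737191 -150.90954061   40.        ]] tape [[ 719.69172147 -253.41743985   13.        ]]
tray near/far tops [[310. 175.  60.]
 [458. -67.  60.]
 [686. -78.  60.]
 [789. 129.  60.]]
```

```bash
python3 -m creep '[[-1,0,0,0],[-1,0,0,0],[-1,0,0,0],[-1,0,0,0],[-1,0,0,0],[-1,0,0,0],[-0.75,0,0,0],[0,0,0,0],[0,0,0,0],[0,0,0,0]]'; python3 - <<'E'
from h import *
st,C=shot("w1")
z=dict(bevel=20,fin=40,blade=12,lock=20,push_tab=20,guide=6,guide_arm=26,dropper=100,sample_jar=75,tape_roll=25)
for n in z:
    r=env.masks_of("wrist",n)[:2]
    print(n,[(round(d["confidence"],2),np.round(d["location"],1).tolist(),int(d["mask"].sum()),ray(d["location"],z[n],C).round(1).tolist()) for d in r])
E
```

```text
time: 2.13
ee_pos: [550.0, -269.4, 205.3]
orientation: [[-0.0, 1.0, -0.0], [1.0, 0.0, 0.001], [0.001, -0.0, -1.0]]
contact_force: [-0.5, -0.3, -0.3]
width: 93.9
grasp_force: 0.0
t 2.1333 tcp [ 550.  -269.4  205.3]
bevel [(0.69, [262.4, 244.7], 2409, [[557.8, -367.9, 20.0]]), (0.57, [301.8, 238.8], 597, [[611.6, -359.3, 20.0]])]
fin [(0.8, [262.2, 244.8], 2464, [[557.2, -359.1, 40.0]])]
blade [(0.63, [302.0, 237.4], 599, [[613.1, -360.6, 12.0]])]
lock [(0.83, [238.7, 226.9], 527, [[525.7, -342.0, 20.0]]), (0.59, [409.6, 158.0], 3339, [[744.4, -249.1, 20.0]])]
push_tab [(0.73, [239.5, 226.3], 574, [[526.8, -341.2, 20.0]])]
guide [(0.84, [240.4, 101.6], 17951, [[529.5, -178.8, 6.0]])]
guide_arm [(0.67, [258.5, 100.5], 816, [[552.4, -178.9, 26.0]])]
dropper [(0.9, [83.8, 214.2], 1503, [[371.1, -297.3, 100.0]]), (0.35, [264.0, 244.5], 2469, [[557.9, -331.7, 100.0]])]
sample_jar [(0.74, [429.3, 73.6], 3545, [[724.1, -157.3, 75.0]]), (0.39, [82.9, 212.7], 1496, [[354.5, -303.7, 75.0]])]
tape_roll [(0.84, [408.8, 159.8], 3308, [[741.1, -250.8, 25.0]])]
```

View pics/w1.png

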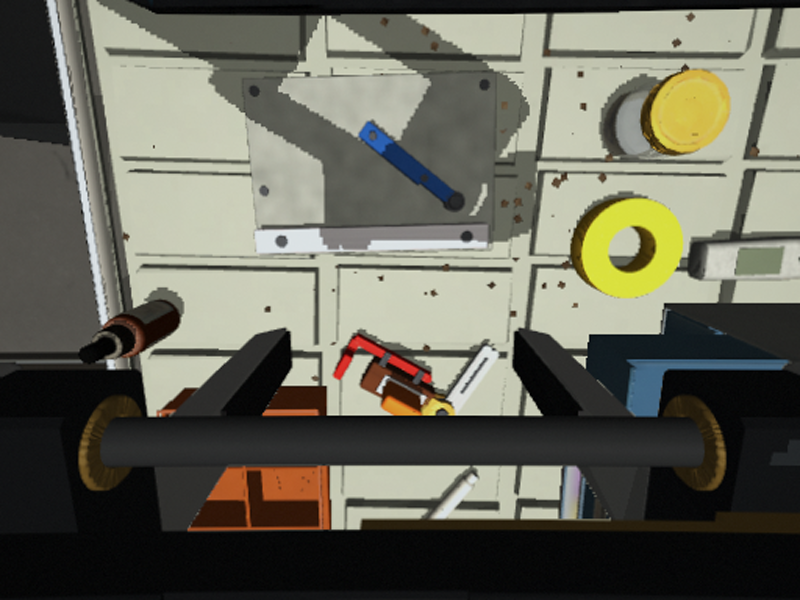

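The wrist picture shows the guide with its corner towards +x (hinge barrel at 453,200, fence at 240–490,238). The bevel lies with its pivot near (437,405), heading away and to the right, close to the orange bin and the drawers.

```bash
python3 -m creep '[[-1,0,0,0],[-1,0,0,0],[-0.75,0,0,0],[0,0,0,0],[0,0,0,0],[0,0,0,0]]'; python3 - <<'E'
from h import *
D=cam("side");print("drawer bottom",ray([[357,167],[437,167]],0,D).round(), "bin near-left top",ray([[385,211],[455,211],[385,235]],35,D).round())
st,C=shot("w2")
cv2.imwrite("pics/w2c.png",cv2.resize(load("w2")[0][60:280,160:430,::-1],None,fx=2.7,fy=2.7,interpolation=2))
E
```

```text
time: 3.18
ee_pos: [550.0, -379.6, 205.3]
orientation: [[0.0, 1.0, -0.0], [1.0, -0.0, 0.001], [0.001, -0.0, -1.0]]
contact_force: [0.0, -0.6, 0.3]
width: 94.3
grasp_force: 0.0
drawer bottom [[ 792. -319.    0.]
 [ 814. -591.    0.]] bin near-left top [[ 493. -386.   35.]
 [ 512. -586.   35.]
 [ 382. -377.   35.]]
t 3.1833 tcp [ 550.  -379.6  205.3]
```

View pics/w2c.png

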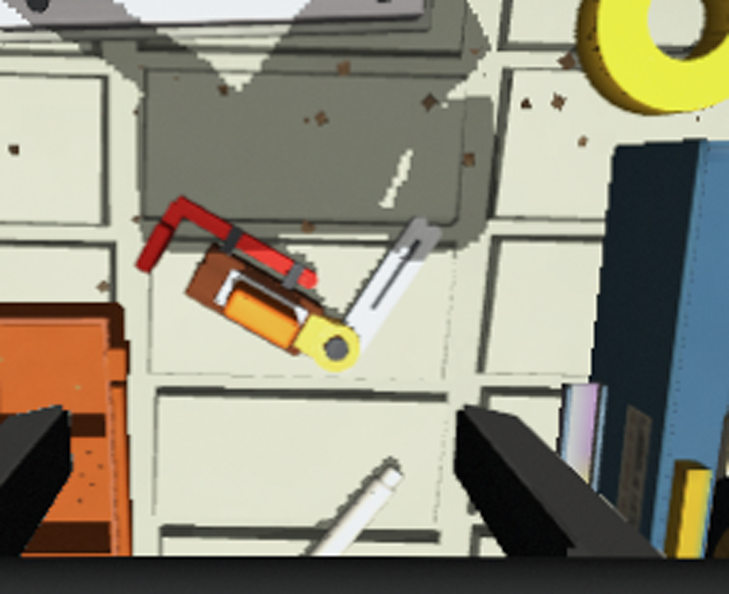

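The crop shows the bevel clearly: pivot bolt at (336,347), orange fin top at (262,322), blade tip at (430,232) and red tab at the left (160,240).

```bash
python3 - <<'E'
from h import *
im,C=load("w2")
c=lambda *p:np.array(p)/2.7+[160-.3,60-.3]
piv=ray(c((336,347)),18,C)[0];tip=ray(c((430,229)),12,C)[0]
hsv=cv2.cvtColor(im,cv2.COLOR_RGB2HSV)
# orange fin
m=cv2.inRange(hsv,(9,150,120),(22,255,255));m[:, :210]=0;m[:,290:]=0;m[:150]=0;m[205:]=0
n,l,s,ce=cv2.connectedComponentsWithStats(m);k=1+np.argmax(s[1:,4]);print(s[k],ce[k])
r=cv2.minAreaRect(np.argwhere(l==k)[:,::-1].astype(np.float32));bx=cv2.boxPoints(r)
print("fin box on z52",ray(bx,52,C).round(1).tolist(),"centroid",ray(ce[k],52,C).round(1))
print("piv",piv.round(1),"tip",tip.round(1))
print("tab top ends",ray(c((183,198),(143,268)),30,C).round(1).tolist())
print("stock rear corners",ray(c((212,246),(187,291)),18,C).round(1).tolist())
im,C=load("w1");w=lambda *p:np.array(p)/1.5625-.2
print("plate",ray(w((244,81),(497,72),(491,252)),6,C).round(1).tolist())
print("fence inner top",ray(w((256,231),(488,224)),22,C).round(1).tolist(),"outer",ray(w((258,254),(488,248)),22,C).round(1).tolist())
print("barrel",ray(w((454,201)),26,C).round(1),"arm hole",ray(w((372,132)),26,C).round(1))
E
```

```text
[229 154  44  37 527] [249.99240987 172.42694497]
fin box on z52 [[516.9, -366.3, 52.0], [528.7, -347.2, 52.0], [575.6, -375.5, 52.0], [564.1, -395.4, 52.0]] centroid [[ 542.2 -372.    52. ]]
piv [ 586.2 -399.    18. ] tip [ 630.5 -342.6   12. ]
tab top ends [[514.6, -327.2, 30.0], [495.4, -358.8, 30.0]]
stock rear corners [[526.5, -349.9, 18.0], [514.2, -371.4, 18.0]]
plate [[427.8, -121.0, 6.0], [624.5, -114.5, 6.0], [626.4, -254.6, 6.0]]
fence inner top [[433.1, -235.4, 22.0], [619.7, -229.9, 22.0]] outer [[433.3, -254.0, 22.0], [620.6, -249.2, 22.0]]
barrel [[ 591.5 -211.7   26. ]] arm hole [[ 527.9 -160.5   26. ]]
```

```bash
python3 -m creep '[[0,0,0,0.0196],[0,0,0,0.0196],[0,0,0,0.0196],[0,0,0,0.0196],[0,0,0,0.0196],[0,0,0,0.0196],[0,0,0,0.0196],[0,0,0,0.0196],[0,0,0,0.0196]]' -0.06; python3 -m creep '[[0,0,0,0.0196],[0,0,0,0.0196],[0,0,0,0.0196],[0,0,0,0.0196],[0,0,0,0.0196],[0,0,0,0.0196],[0,0,0,0.0196],[0,0,0,0.0196],[0,0,0,0],[0,0,0,0],[0,0,0,0]]';  python3 - <<'E'
from h import *
st,C=shot("w3")
u=np.array([.864,-.503]);p=np.array([586.2,-399])
for n,z in dict(fin=40,bevel=15,lock=20,push_tab=20,blade=12).items():
    print(n,[(round(d["confidence"],2),np.round(d["location"]).tolist(),int(d["mask"].sum()),ray(d["location"],z,C).round(1).tolist()) for d in env.masks_of("wrist",n)[:2]])
im=load("w3")[0].copy()
for x,y,z in((0,0,18),(-25,7,52),(-25,-7,52),(-59,7,52),(-59,-7,52),(-78,14,18),(-78,-14,18)):
    q=p+x*u+y*np.array([.503,.864]);a=proj([*q,z],C)[0];cv2.circle(im,tuple(int(v) for v in a),2,(255,0,255),-1)
cv2.imwrite("pics/w3o.png",cv2.resize(im[100:384,100:412,::-1],None,fx=2,fy=2))
E
```

```text
time: 3.98
ee_pos: [550.6, -378.2, 206.3]
orientation: [[0.897, 0.443, 0.001], [0.443, -0.897, -0.0], [0.001, 0.001, -1.0]]
contact_force: [-0.1, 0.5, 0.3]
width: 50.0
grasp_force: 0.0
time: 4.9
ee_pos: [550.3, -379.1, 205.9]
orientation: [[0.868, -0.496, 0.001], [-0.496, -0.868, -0.0], [0.001, -0.0, -1.0]]
contact_force: [-0.7, -1.2, -1.7]
width: 49.5
grasp_force: 0.0
t 4.9 tcp [ 550.3 -379.1  205.9]
fin [(0.83, [253.0, 164.0], 2456, [[566.9, -382.0, 40.0]])]
bevel [(0.71, [253.0, 168.0], 2537, [[559.3, -377.2, 15.0]])]
lock [(0.65, [241.0, 210.0], 528, [[519.5, -335.9, 20.0]])]
push_tab [(0.75, [242.0, 212.0], 486, [[515.7, -336.1, 20.0]])]
blade [(0.89, [225.0, 135.0], 585, [[613.3, -367.4, 12.0]])]
```

View pics/w3o.png

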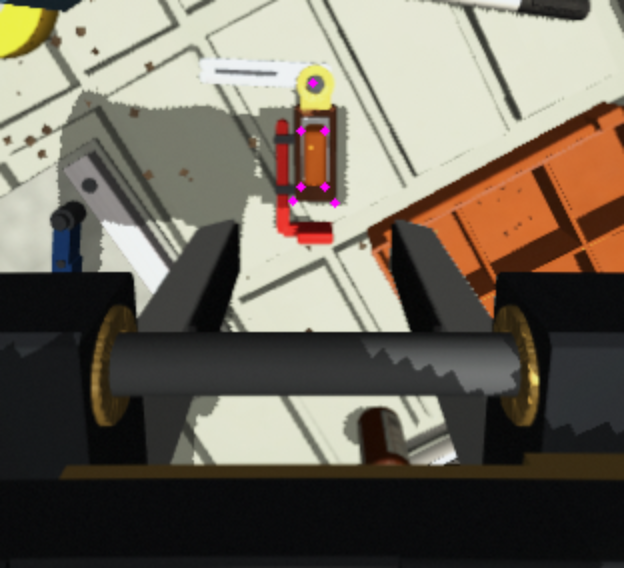

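The model overlay lies on the bevel within about 1 mm, and the bin corner is clear of the fingers. Descending to grip.

```bash
python3 -m creep '[[0,0,0.8,0],[0,0,0.8,0],[0,0,0.8,0],[0,0,0.8,0],[0,0,0.8,0],[0,0,0.4,0],[0,0,0.2,0],[0,0,0,0],[0,0,0,0],[0,0,0,0]]'; python3 -m creep '[[0,0,0,0],[0,0,0,0],[0,0,0,0],[0,0,0,0],[0,0,0,0],[0,0,0,0]]' 1
```

```text
time: 6.03
ee_pos: [551.3, -381.1, 24.0]
orientation: [[0.866, -0.499, 0.003], [-0.499, -0.866, -0.003], [0.004, 0.001, -1.0]]
contact_force: [0.3, -0.5, 0.2]
width: 49.7
grasp_force: 0.0
time: 6.53
ee_pos: [550.1, -380.0, 21.7]
orientation: [[0.866, -0.499, 0.0], [-0.499, -0.866, 0.0], [0.0, -0.0, -1.0]]
contact_force: [-1.4, -0.3, 1.8]
width: 13.7
grasp_force: 30.0
```

```bash
python3 -m creep '[[0,0,-0.4,0],[0,0,-0.8,0],[0,0,-0.9,0],[0,0,-0.9,0],[0,0,-0.9,0],[0,0,-0.7,-0.0176],[0,0,0,-0.0176],[0,0,0,-0.0176],[0,0,0,-0.0176],[0,0,0,-0.0174],[0,0,0,0]]'; python3 -m creep '[[-0.3,-0.9,0,0],[-0.3,-0.9,0,0],[-0.3,-0.9,0,0],[-0.3,-0.9,0,0],[-0.3,-0.9,0,0],[0,-0.9,0,0],[0,-0.9,0,0],[0,-0.9,0,0],[0,-0.9,0,0],[0,-0.9,0,0],[0,-0.9,0,0],[0,-0.9,0,0]]'; python3 -m creep '[[0,-0.9,0,0],[0,-0.9,0,0],[0,-0.9,0,0],[0,-0.9,0,0],[0,0,0,0],[0,0,0,0],[0,0,0,0],[0,0,0,0]]';  python3 - <<'E'
from h import *
st,C=shot("w4")
for n,z in dict(sample=10,sample_arm=26).items():
    print(n,[(round(d["confidence"],2),np.round(d["location"]).tolist(),int(d["mask"].sum()),ray(d["location"],z,C).round(1).tolist()) for d in env.masks_of("wrist",n)[:2]])
E
```

```text
time: 7.45
ee_pos: [549.5, -379.6, 203.7]
orientation: [[1.0, 0.031, -0.002], [0.031, -1.0, 0.002], [-0.002, -0.002, -1.0]]
contact_force: [-0.1, -0.9, -3.5]
width: 13.6
grasp_force: 30.0
time: 8.45
ee_pos: [476.6, 51.7, 204.9]
orientation: [[1.0, 0.025, -0.001], [0.025, -1.0, -0.0], [-0.001, 0.0, -1.0]]
contact_force: [1.5, 0.9, -3.8]
width: 14.0
grasp_force: 30.0
time: 9.12
ee_pos: [473.4, 192.9, 205.1]
orientation: [[1.0, 0.026, -0.001], [0.026, -1.0, -0.001], [-0.001, 0.001, -1.0]]
contact_force: [0.6, -0.6, -4.0]
width: 13.8
grasp_force: 30.0
t 9.1167 tcp [473.4 192.9 205.1]
sample [(0.89, [110.0, 134.0], 16652, [[518.4, 382.2, 10.0]])]
sample_arm [(0.85, [85.0, 103.0], 953, [[555.3, 400.2, 26.0]])]
```

View pics/w4.png

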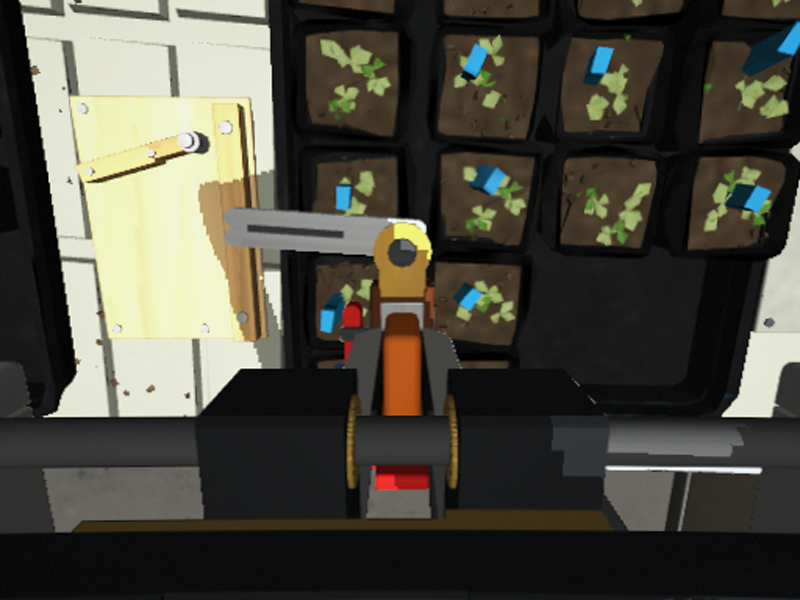

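The sample is at the upper left, with its corner towards +x: barrel at (188,141), arm end at (85,172), fence strip from (225,105) to (245,338).

```bash
python3 - <<'E'
from h import *
im,C=load("w4");w=lambda *p:np.array(p)/1.5625-.2
print("plate",ray(w((69,97),(109,338),(251,98),(268,338)),6,C).round(1).tolist())
print("fence in",ray(w((212,105),(234,340)),22,C).round(1).tolist(),"out",ray(w((239,104),(259,340)),22,C).round(1).tolist())
b,e=ray(w((188,141),(85,172)),26,C);print("barrel",b,"armend",e)
print("screws fence",ray(w((225,128),(242,317)),22,C).round(1).tolist(),"guide:",end="")
print("bevel piv",ray(w((402,252)),205-22+18,C).round(1),"tip",ray(w((226,227)),194,C).round(1))
im1,C1=load("w1");print(ray(w((281,241),(466,237)),22,C1).round(1).tolist())
cv2.imwrite("pics/w4c.png",cv2.resize(im[50:230,30:190,::-1],None,fx=3.3,fy=3.3,interpolation=2))
E
```

```text
plate [[602.2, 454.7, 6.0], [405.4, 449.3, 6.0], [606.4, 314.6, 6.0], [408.6, 310.2, 6.0]]
fence in [[597.7, 339.0, 22.0], [411.7, 334.2, 22.0]] out [[599.1, 318.8, 22.0], [412.2, 313.0, 22.0]]
barrel [571.13592839 357.3954976   26.        ] armend [545.98545085 437.18249355  26.        ]
screws fence [[581.8, 330.4, 22.0], [432.2, 326.3, 22.0]] guide:bevel piv [[514.6 194.2 201. ]] tip [[522.3 268.4 194. ]]
[[451.9, -243.0, 22.0], [601.7, -239.8, 22.0]]
```

View pics/w4c.png

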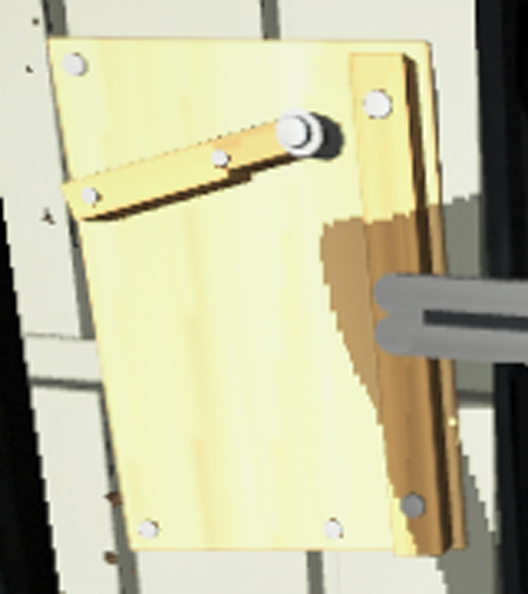

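```bash
python3 - <<'E'
from h import *
im,C=load("w4");w=lambda *p:np.array(p)/1.5625-.2
S=cam("scene")
for p in((346,187),(332,298),(478,50)):
  for z in(60,80,100,120):
    P=ray(w(p),z,C)[0];print(p,P.round(),((proj(P,S)[0]-[110,130])*2.7).round())
E
```

```text
(346, 187) [541. 234.  60.] [588. 243.]
(346, 187) [541. 232.  80.] [588. 226.]
(346, 187) [540. 229. 100.] [587. 210.]
(346, 187) [540. 227. 120.] [586. 193.]
(332, 298) [460. 245.  60.] [619. 212.]
(332, 298) [465. 242.  80.] [617. 198.]
(332, 298) [470. 239. 100.] [614. 184.]
(332, 298) [475. 236. 120.] [612. 170.]
(478, 50) [630. 147.  60.] [484. 263.]
(478, 50) [624. 150.  80.] [489. 245.]
(478, 50) [619. 153. 100.] [494. 227.]
(478, 50) [613. 156. 120.] [499. 209.]
```

Stake tops are about 115 high at y < 240, so they clear the gripper body, whose edge is at y ≥ 265. Moving over the sample and lowering.

```bash
python3 -m creep '[[-0.14,-0.8,0,0],[-0.14,-0.8,0,0],[-0.14,-0.8,0,0],[-0.14,-0.8,0,0],[-0.12,-0.81,0,0],[0,0,0.5,0],[0,0,0.8,0],[0,0,0.8,0],[0,0,0.8,0],[0,0,0.7,0],[0,0,0,0],[0,0,0,0]]'; python3 -m creep '[[0,0,0.4,0],[0,0,0.25,0],[0,0,0.1,0],[0,0,0,0],[0,0,0,0],[0,0,0,0]]'
```

```text
time: 10.27
ee_pos: [440.7, 352.0, 59.8]
orientation: [[1.0, 0.027, -0.004], [0.027, -1.0, -0.003], [-0.004, 0.003, -1.0]]
contact_force: [-1.1, -0.4, -2.9]
width: 13.6
grasp_force: 30.0
time: 10.77
ee_pos: [442.3, 354.0, 32.8]
orientation: [[1.0, 0.029, 0.002], [0.029, -1.0, 0.001], [0.002, -0.001, -1.0]]
contact_force: [0.6, -0.2, -3.9]
width: 13.8
grasp_force: 30.0
```

```bash
python3 -m creep '[[0,0,0.06,0],[0,0,0.03,0],[0,0,0,0],[0,0,0,0],[0,0,0,0]]'; python3 -m creep '[[0,0,0.025,0],[0,0.05,0,0],[0,0.03,0,0],[0,0,0,0],[0,0,0,0],[0,0,0,0]]'
```

```text
time: 11.18
ee_pos: [441.6, 353.6, 27.9]
orientation: [[1.0, 0.029, 0.0], [0.029, -1.0, -0.0], [0.0, 0.0, -1.0]]
contact_force: [-0.3, 0.6, -3.2]
width: 13.9
grasp_force: 30.0
time: 11.68
ee_pos: [442.2, 350.6, 27.6]
orientation: [[1.0, 0.029, 0.001], [0.029, -1.0, 0.001], [0.001, -0.001, -1.0]]
contact_force: [0.9, 0.0, 1.2]
width: 13.8
grasp_force: 30.0
```

```bash
python3 -m creep '[[0,0.02,0,0],[0,0,0,0],[0,0,0,0]]'; python3 -m creep '[[0,0.02,0,0],[0,0,0,0],[0,0,0,0]]'; python3 -m creep '[[0,0.015,0,0],[0,0,0,0],[0,0,0,0]]'
```

```text
time: 11.93
ee_pos: [442.2, 350.2, 27.7]
orientation: [[1.0, 0.029, 0.001], [0.029, -1.0, 0.002], [0.002, -0.002, -1.0]]
contact_force: [1.3, 2.0, 2.3]
width: 13.8
grasp_force: 30.0
time: 12.18
ee_pos: [442.2, 350.2, 27.6]
orientation: [[1.0, 0.029, 0.002], [0.029, -1.0, 0.003], [0.002, -0.003, -1.0]]
contact_force: [0.5, 6.0, 2.4]
width: 14.0
grasp_force: 30.0
time: 12.43
ee_pos: [442.2, 350.2, 27.7]
orientation: [[1.0, 0.029, 0.002], [0.029, -1.0, 0.004], [0.002, -0.004, -1.0]]
contact_force: [0.5, 6.8, 2.3]
width: 14.1
grasp_force: 30.0
```

```bash
python3 -m creep '[[0.2,-0.005,0,0],[0.2,0,0,0],[0.2,0,0,0],[0.2,0,0,0],[0.2,0,0,0],[0.15,0,0,0],[0.1,0,0,0],[0,0,0,0],[0,0,0,0]]'; python3 -m creep '[[0.075,0,0,0],[0.075,0,0,0],[0.05,0,0,0],[0,0,0,0],[0,0,0,0]]'
```

```text
time: 13.18
ee_pos: [491.3, 351.5, 27.7]
orientation: [[1.0, 0.029, -0.0], [0.029, -1.0, 0.003], [-0.0, -0.003, -1.0]]
contact_force: [-2.2, 6.8, 4.7]
width: 13.8
grasp_force: 30.0
time: 13.6
ee_pos: [498.6, 351.7, 27.7]
orientation: [[1.0, 0.03, -0.002], [0.03, -1.0, 0.003], [-0.002, -0.003, -1.0]]
contact_force: [-3.5, 4.7, 5.9]
width: 13.8
grasp_force: 30.0
```

```bash
python3 -m creep '[[0.05,0,0,0],[0.05,0,0,0],[0.05,0,0,0],[0,0,0,0],[0,0,0,0],[0,0,0,0]]'; python3 -m creep '[[0.03,0,0,0],[0.03,0,0,0],[0,0,0,0],[0,0,0,0],[0,0,0,0]]'
```

```text
time: 14.1
ee_pos: [504.5, 351.8, 27.7]
orientation: [[1.0, 0.03, -0.002], [0.03, -1.0, 0.003], [-0.002, -0.003, -1.0]]
contact_force: [-4.0, 5.3, 5.4]
width: 14.3
grasp_force: 30.0
time: 14.52
ee_pos: [506.7, 351.9, 27.7]
orientation: [[1.0, 0.03, -0.002], [0.03, -1.0, 0.003], [-0.002, -0.003, -1.0]]
contact_force: [-4.9, 3.7, 5.7]
width: 14.0
grasp_force: 30.0
```

```bash
python3 -m creep '[[0.03,0,0,0],[0.02,0,0,0],[0,0,0,0],[0,0,0,0],[0,0,0,0]]'; python3 -m creep '[[0.025,0,0,0],[0,0,0,0],[0,0,0,0],[0,0,0,0]]'
```

```text
time: 14.93
ee_pos: [508.6, 351.9, 27.7]
orientation: [[1.0, 0.03, -0.002], [0.03, -1.0, 0.003], [-0.002, -0.003, -1.0]]
contact_force: [-5.2, 4.6, 5.9]
width: 13.8
grasp_force: 30.0
time: 15.27
ee_pos: [509.5, 352.0, 27.7]
orientation: [[1.0, 0.03, -0.002], [0.03, -1.0, 0.003], [-0.002, -0.003, -1.0]]
contact_force: [-4.5, 4.9, 4.9]
width: 13.9
grasp_force: 30.0
```

```bash
python3 -m creep '[[0.025,0,0,0],[0,0,0,0],[0,0,0,0],[0,0,0,0]]'; python3 -m creep '[[0.025,0,0,0],[0,0,0,0],[0,0,0,0],[0,0,0,0]]'
```

```text
time: 15.6
ee_pos: [509.7, 352.0, 27.7]
orientation: [[1.0, 0.03, -0.004], [0.03, -1.0, 0.002], [-0.004, -0.002, -1.0]]
contact_force: [-6.9, 4.6, 7.6]
width: 14.0
grasp_force: 30.0
time: 15.93
ee_pos: [509.7, 352.0, 27.7]
orientation: [[1.0, 0.03, -0.006], [0.03, -1.0, 0.002], [-0.006, -0.002, -1.0]]
contact_force: [-8.9, 4.6, 9.6]
width: 14.0
grasp_force: 30.0
```

```bash
python3 -m creep '[[0.025,0,0,0],[0.025,0,0,0],[0.01,0,0,0],[0,0,0,0],[0,0,0,0],[0,0,0,0],[0,0,0,0],[0,0,0,0],[0,0,0,0]]'; python3 - <<'E'
from h import *
st,C=shot("w5");print(st["contact_force"])
cv2.imwrite("pics/w5c.png",cv2.resize(load("w5")[0][0:290,90:400,::-1],None,fx=2,fy=2,interpolation=2))
E
```

```text
time: 16.68
ee_pos: [510.0, 352.0, 27.8]
orientation: [[0.999, 0.03, -0.011], [0.03, -1.0, 0.001], [-0.011, -0.001, -1.0]]
contact_force: [-13.6, 3.2, 11.8]
width: 13.6
grasp_force: 30.0
t 16.6833 tcp [510.  352.   27.8]
[-13.62068869   3.23975028  11.79566225]
```

View pics/w5c.png

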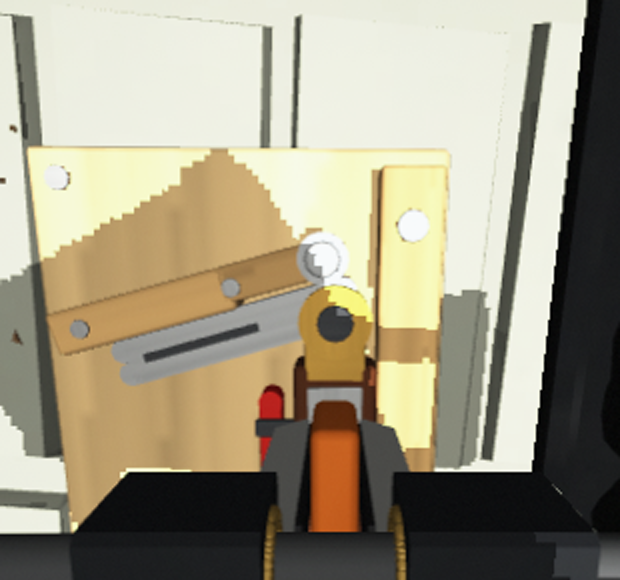

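The picture shows the blade lying flat along the sample arm and barrel, with the stock against the fence: seated at about 13 N gross. Now I relax, let go and move behind the tab.

```bash
python3 -m creep '[[0,0,0,0],[0,0,0,0],[0,0,0,0],[-0.03,0,0,0],[-0.03,0,-0.02,0],[0,0,0,0],[0,0,0,0]]'; python3 -m creep '[[0,0,0,0],[0,0,0,0],[0,0,0,0],[0,0,0,0],[0,0,0,0],[0,0,-0.4,0],[0,0,-0.6,0],[0,0,-0.6,0],[0,0,0,0],[0,0,0,0]]' -0.06;python3 -m creep '[[-0.6,-0.075,0,0],[-0.7,0,0,0],[-0.75,0,0,0],[0,0,0,0],[0,0,0,0],[0,0,0,0],[0,0,0,0]]' 1; python3 - <<'E'
from h import *
st,C=shot("w6");print(st["orientation"][:2,0])
for n,z in dict(fin=40,lock=36,push_tab=36).items():
    print(n,[(round(d["confidence"],2),np.round(d["location"]).tolist(),int(d["mask"].sum()),ray(d["location"],z,C).round(1).tolist()) for d in env.masks_of("wrist",n)[:2]])
E
```

```text
time: 17.32
ee_pos: [509.9, 352.0, 27.7]
orientation: [[1.0, 0.03, -0.006], [0.03, -1.0, 0.002], [-0.006, -0.002, -1.0]]
contact_force: [-6.9, 5.3, 5.6]
width: 14.1
grasp_force: 30.0
time: 18.15
ee_pos: [514.4, 350.7, 93.6]
orientation: [[1.0, 0.029, 0.004], [0.029, -1.0, 0.002], [0.004, -0.002, -1.0]]
contact_force: [-0.1, -0.6, -0.1]
width: 49.8
grasp_force: 0.0
time: 18.73
ee_pos: [431.9, 350.9, 91.1]
orientation: [[1.0, 0.028, 0.0], [0.028, -1.0, -0.0], [0.0, 0.0, -1.0]]
contact_force: [0.4, -0.8, 0.8]
width: 6.5
grasp_force: 0.0
t 18.7333 tcp [431.9 350.9  91.1]
[0.99960219 0.02820399]
fin []
lock [(0.56, [235.0, 162.0], 1290, [[465.5, 370.3, 36.0]])]
push_tab [(0.61, [236.0, 162.0], 1197, [[465.1, 369.6, 36.0]])]
```

View pics/w6.png

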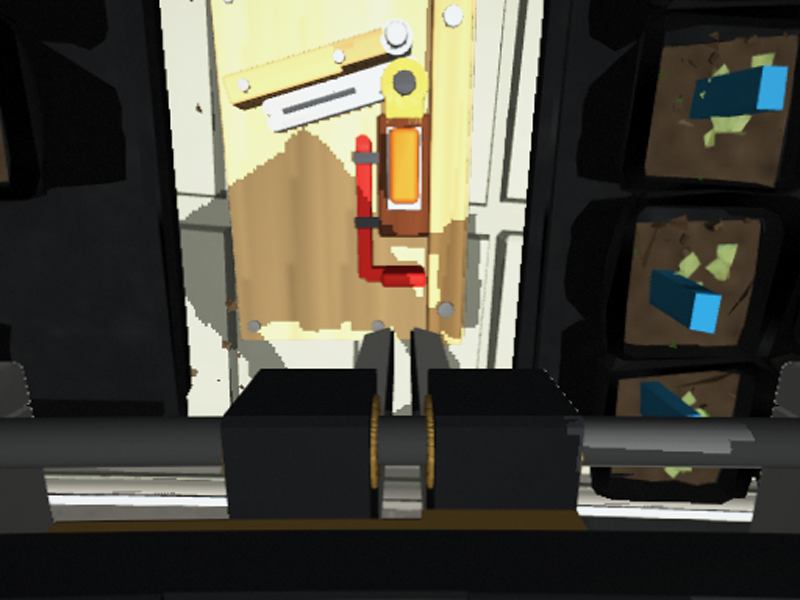

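The bevel stayed seated with the blade flat on the arm. The tab is at (403,280), straight ahead of the closed fingers. Next I lower behind it and push.

```bash
python3 -m creep '[[-0.1,-0.05,0,0],[0,0,0.5,0],[0,0,0.6,0],[0,0,0.5,0],[0,0,0.2,0],[0,0,0,0],[0,0,0,0],[0,0,0,0],[0,0,0,0]]'; python3 -m creep '[[0.1,0,0,0],[0.05,0,0,0],[0.05,0,0,0],[0,0,0,0],[0,0,0,0],[0,0,0,0]]'
```

```text
time: 19.68
ee_pos: [428.2, 353.8, 21.6]
orientation: [[1.0, 0.029, 0.003], [0.029, -1.0, 0.002], [0.003, -0.002, -1.0]]
contact_force: [-0.2, 0.3, 0.6]
width: 0.4
grasp_force: 0.0
time: 20.18
ee_pos: [435.0, 353.1, 19.6]
orientation: [[1.0, 0.029, -0.0], [0.029, -1.0, -0.0], [-0.0, 0.0, -1.0]]
contact_force: [0.3, -0.6, 0.1]
width: 0.4
grasp_force: 0.0
```

```bash
python3 -m creep '[[0.05,0,0,0],[0.05,0,0,0],[0.05,0,0,0],[0,0,0,0],[0,0,0,0],[0,0,0,0]]'; python3 -m creep '[[0.04,0,0,0],[0.04,0,0,0],[0,0,0,0],[0,0,0,0],[0,0,0,0]]'
```

```text
time: 20.68
ee_pos: [438.8, 353.2, 19.5]
orientation: [[1.0, 0.029, -0.005], [0.029, -1.0, -0.001], [-0.005, 0.001, -1.0]]
contact_force: [-5.7, -0.8, 3.8]
width: 0.7
grasp_force: 2.8
time: 21.1
ee_pos: [441.7, 353.3, 19.5]
orientation: [[1.0, 0.029, -0.005], [0.029, -1.0, -0.001], [-0.005, 0.001, -1.0]]
contact_force: [-5.7, -0.7, 2.8]
width: 0.3
grasp_force: 3.1
```

```bash
python3 -m creep '[[0.05,0,0,0],[0.05,0,0,0],[0,0,0,0],[0,0,0,0],[0,0,0,0]]'; python3 -m creep '[[0.05,0,0,0],[0.025,0,0,0],[0,0,0,0],[0,0,0,0],[0,0,0,0]]'
```

```text
time: 21.52
ee_pos: [445.8, 353.4, 19.5]
orientation: [[1.0, 0.029, -0.005], [0.029, -1.0, -0.001], [-0.005, 0.001, -1.0]]
contact_force: [-6.5, -0.9, 3.4]
width: 0.8
grasp_force: 3.0
time: 21.93
ee_pos: [448.7, 353.5, 19.5]
orientation: [[1.0, 0.029, -0.005], [0.029, -1.0, -0.001], [-0.005, 0.001, -1.0]]
contact_force: [-6.2, -0.3, 3.4]
width: 0.4
grasp_force: 3.2
```

```bash
python3 -m creep '[[0.05,0,0,0],[0.025,0,0,0],[0,0,0,0],[0,0,0,0],[0,0,0,0]]'; python3 -m creep '[[0.03,0,0,0],[0.02,0,0,0],[0,0,0,0],[0,0,0,0],[0,0,0,0]]'
```

```text
time: 22.35
ee_pos: [451.5, 353.6, 19.5]
orientation: [[1.0, 0.029, -0.006], [0.029, -1.0, -0.001], [-0.006, 0.001, -1.0]]
contact_force: [-6.0, -1.0, 3.9]
width: 0.3
grasp_force: 3.4
time: 22.77
ee_pos: [451.7, 353.5, 19.5]
orientation: [[1.0, 0.03, -0.01], [0.03, -1.0, -0.002], [-0.01, 0.001, -1.0]]
contact_force: [-11.1, -0.9, 7.0]
width: 0.5
grasp_force: 5.4
```

```bash
python3 -m creep '[[0.03,0,0,0],[0.02,0,0,0],[0,0,0,0],[0,0,0,0],[0,0,0,0],[0,0,0,0]]'
```

```text
time: 23.27
ee_pos: [451.8, 353.5, 19.4]
orientation: [[0.999, 0.03, -0.014], [0.03, -1.0, -0.002], [-0.014, 0.002, -1.0]]
contact_force: [-14.5, -1.1, 9.8]
width: 0.8
grasp_force: 7.5
```

Locked at 14.5 N. Backing off and returning to the fin.

```bash
python3 -m creep '[[-0.15,0,0,0],[-0.2,0,0,0],[0,0,-0.4,0],[0,0,-0.8,0],[0,0,-0.7,0],[0,0,0,0],[0,0,0,0],[0,0,0,0]]'; python3 -m creep '[[0,0,0,0],[0,0,0,0],[0,0,0,0]]' -0.06
```

```text
time: 23.93
ee_pos: [444.0, 353.2, 95.1]
orientation: [[1.0, 0.029, -0.0], [0.029, -1.0, -0.0], [-0.0, 0.0, -1.0]]
contact_force: [-1.3, -1.2, -0.7]
width: 0.2
grasp_force: 0.0
time: 24.18
ee_pos: [443.5, 352.9, 94.1]
orientation: [[1.0, 0.029, -0.002], [0.029, -1.0, -0.002], [-0.002, 0.002, -1.0]]
contact_force: [-0.4, -0.7, -0.3]
width: 17.0
grasp_force: 0.0
```

```bash
python3 -m creep '[[0.8,0.075,0,0],[0.86,0,0,0],[0,0,0,0],[0,0,0.5,0],[0,0,0.6,0],[0,0,0.4,0],[0,0,0.13,0],[0,0,0,0],[0,0,0,0],[0,0,0,0],[0,0,0,0]]'; python3 -m creep '[[0,0,0,0],[0,0,0,0],[0,0,0,0],[0,0,0,0],[0,0,0,0]]' 1
```

```text
time: 25.1
ee_pos: [511.6, 353.0, 32.4]
orientation: [[1.0, 0.029, 0.003], [0.029, -1.0, 0.002], [0.003, -0.002, -1.0]]
contact_force: [0.4, -1.0, -0.1]
width: 49.7
grasp_force: 0.0
time: 25.52
ee_pos: [510.7, 352.4, 30.6]
orientation: [[1.0, 0.029, 0.0], [0.029, -1.0, 0.0], [0.0, -0.0, -1.0]]
contact_force: [1.2, -0.4, 0.0]
width: 19.5
grasp_force: 0.0
```

```bash
python3 -m creep '[[0,0,0,0],[0,0,0,0],[0,0,0,0]]' 1; python3 -m creep '[[-0.1,0,0,0],[-0.15,0,-0.02,0],[-0.15,-0.03,-0.03,0],[-0.1,-0.05,-0.3,0],[0,0,-0.8,0],[0,0,-0.9,0],[0,0,-0.9,0],[0,0,-0.9,0],[0,0,-0.6,0],[0,0,0,0],[0,0,0,0],[0,0,0,0]]'; python3 - <<'E'
from h import *
st,C=shot("w7");print(st["contact_force"],st["orientation"][:2,0],st["width"])
im=load("w7")[0]
cv2.imwrite("pics/w7c.png",cv2.resize(im[0:290,90:400,::-1],None,fx=2,fy=2,interpolation=2))
E
```

```text
time: 25.77
ee_pos: [510.6, 352.3, 30.5]
orientation: [[1.0, 0.029, -0.0], [0.029, -1.0, -0.0], [-0.0, 0.0, -1.0]]
contact_force: [0.1, 0.8, -0.4]
width: 13.7
grasp_force: 30.0
time: 26.77
ee_pos: [489.3, 354.6, 206.2]
orientation: [[1.0, 0.029, -0.003], [0.029, -1.0, -0.002], [-0.003, 0.002, -1.0]]
contact_force: [-0.1, -0.6, -4.4]
width: 13.9
grasp_force: 30.0
t 26.7667 tcp [489.3 354.6 206.2]
[-0.07687968 -0.63117196 -4.36957686] [0.99956612 0.02925494] 13.880847501636005
```

View pics/w7c.png

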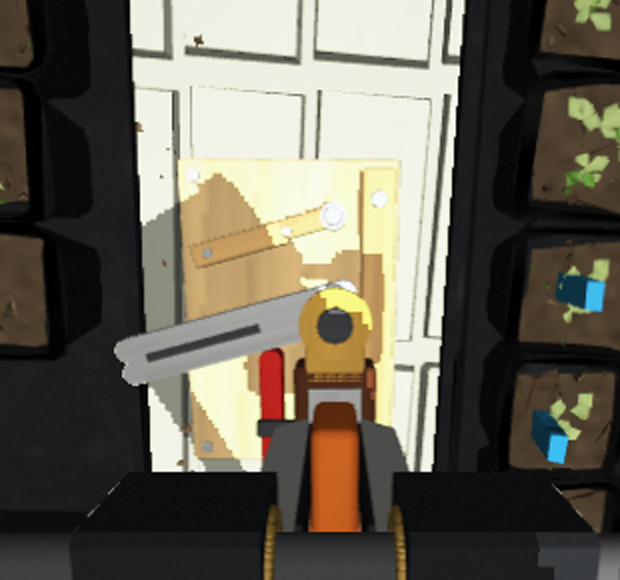

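Away from the corner the blade keeps its angle, with the same outline as when seated (tip at 120,345–130,380). Carrying the bevel over to the guide.

```bash
python3 -m creep '[[-0.04,0.4,0,0],[-0.08,0.8,0,0],[-0.08,0.85,0,0],[-0.08,0.85,0,0],[-0.08,0.85,0,0],[-0.08,0.85,0,0],[-0.08,0.85,0,0],[-0.08,0.85,0,0],[-0.08,0.85,0,0],[-0.08,0.85,0,0],[-0.08,0.85,0,0],[-0.08,0.85,0,0]]'; python3 -m creep '[[-0.08,0.85,0,0],[-0.08,0.85,0,0],[-0.08,0.85,0,0],[-0.08,0.85,0,0],[-0.07,0.8,0,0],[-0.04,0.3,0,0],[0,0,0,0],[0,0,0,0],[0,0,0,0],[0,0,0,0]]'; python3 - <<'E'
from h import *
st,C=shot("w8");print(st["orientation"][:2,0])
cv2.imwrite("pics/w8c.png",cv2.resize(load("w8")[0][0:290,90:400,::-1],None,fx=2,fy=2,interpolation=2))
for n,z in dict(guide_arm=26,guide=6).items():
    print(n,[(round(d["confidence"],2),np.round(d["location"]).tolist(),ray(d["location"],z,C).round(1).tolist()) for d in env.masks_of("wrist",n)[:1]])
ex=np.array([.9996,.0271]);ey=np.array([-.0271,.9996]);o=np.array([592,-230.2])
for x,y,z in((0,18,26),(35,116,6),(28,0,22),(28,-20,22),(-80,0,22),(-80,-20,22)):
    print((x,y),((proj([*(o+x*ex+y*ey),z],C)[0]-[90,0])*2).round())
E
```

```text
time: 27.82
ee_pos: [463.1, -35.1, 205.4]
orientation: [[1.0, 0.029, -0.005], [0.029, -1.0, 0.001], [-0.005, -0.001, -1.0]]
contact_force: [0.0, 0.5, -3.9]
width: 14.1
grasp_force: 30.0
time: 28.65
ee_pos: [453.0, -212.8, 207.8]
orientation: [[1.0, 0.031, -0.001], [0.031, -1.0, 0.001], [-0.001, -0.001, -1.0]]
contact_force: [-0.2, 0.0, -3.3]
width: 13.8
grasp_force: 30.0
t 28.65 tcp [ 453.  -212.8  207.8]
[0.9995257  0.03078475]
guide_arm [(0.7, [236.0, 91.0], [[554.0, -183.6, 26.0]])]
guide [(0.94, [238.0, 88.0], [[558.8, -184.9, 6.0]])]
(0, 18) [341. 115.]
(35, 116) [178.  58.]
(28, 0) [372.  64.]
(28, -20) [407.  64.]
(-80, 0) [369. 256.]
(-80, -20) [401. 256.]
```

View pics/w8c.png

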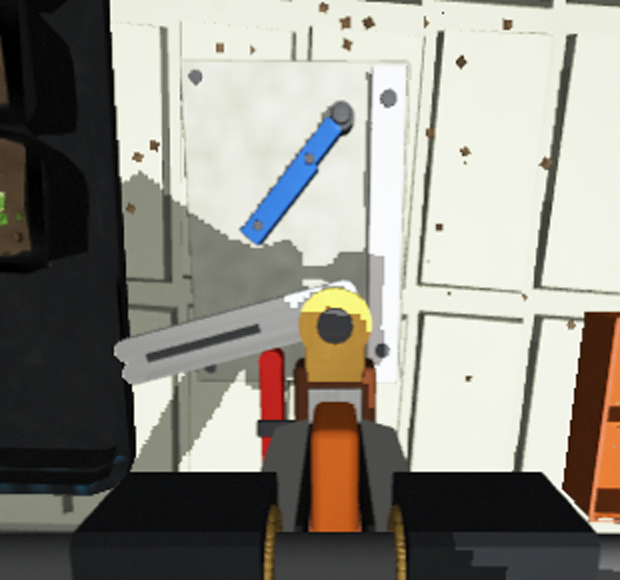

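The guide matches its model (barrel 341,115; fence edge 372), and the blue arm is clear of the blade. Lowering.

```bash
python3 -m creep '[[0,0,0.5,0],[0,0,0.8,0],[0,0,0.8,0],[0,0,0.8,0],[0,0,0.7,0],[0,0,0.5,0],[0,0,0.2,0],[0,0,0,0],[0,0,0,0],[0,0,0,0],[0,0,0,0]]'; python3 -m creep '[[0,0.04,0.03,0],[0,0.03,0.02,0],[0,0,0,0],[0,0,0,0],[0,0,0,0]]'
```

```text
time: 29.72
ee_pos: [454.6, -215.2, 38.8]
orientation: [[1.0, 0.029, 0.004], [0.029, -1.0, -0.002], [0.004, 0.002, -1.0]]
contact_force: [-0.4, -0.7, -4.2]
width: 13.7
grasp_force: 30.0
time: 30.13
ee_pos: [453.1, -217.2, 34.6]
orientation: [[1.0, 0.029, 0.0], [0.029, -1.0, -0.0], [0.0, 0.0, -1.0]]
contact_force: [0.1, 0.2, -3.9]
width: 14.2
grasp_force: 30.0
```

```bash
python3 -m creep '[[0,0,0.05,0],[0,0,0.03,0],[0,0,0.02,0],[0,0,0,0],[0,0,0,0],[0,0,0,0]]'; python3 -m creep '[[0,0.03,0.015,0],[0,0.02,0,0],[0,0,0,0],[0,0,0,0],[0,0,0,0]]';python3 -m creep '[[0,0.02,0,0],[0,0,0,0],[0,0,0,0],[0,0,0,0]]'
```

```text
time: 30.63
ee_pos: [453.1, -217.1, 30.5]
orientation: [[1.0, 0.029, 0.0], [0.029, -1.0, 0.0], [0.0, -0.0, -1.0]]
contact_force: [-0.0, -0.5, -3.7]
width: 13.5
grasp_force: 30.0
time: 31.05
ee_pos: [453.6, -219.4, 30.4]
orientation: [[1.0, 0.029, 0.001], [0.029, -1.0, -0.001], [0.001, 0.001, -1.0]]
contact_force: [-0.3, 0.7, 1.4]
width: 13.5
grasp_force: 30.0
time: 31.38
ee_pos: [453.6, -219.5, 30.4]
orientation: [[1.0, 0.029, 0.001], [0.029, -1.0, 0.001], [0.001, -0.001, -1.0]]
contact_force: [-0.6, 3.1, 4.6]
width: 14.0
grasp_force: 30.0
```

```bash
python3 -m creep '[[0.1,0.02,0,0],[0.2,0,0,0],[0.2,0,0,0],[0.2,0,0,0],[0.2,0,0,0],[0.15,0,0,0],[0.1,0,0,0],[0,0,0,0],[0,0,0,0]]'; python3 -m creep '[[0.1,0,0,0],[0.1,0,0,0],[0.1,0,0,0],[0.05,0,0,0],[0,0,0,0],[0,0,0,0],[0,0,0,0]]'
```

```text
time: 32.13
ee_pos: [498.4, -218.4, 30.4]
orientation: [[1.0, 0.029, -0.002], [0.029, -1.0, 0.002], [-0.002, -0.002, -1.0]]
contact_force: [-4.3, 6.2, 9.1]
width: 13.6
grasp_force: 30.0
time: 32.72
ee_pos: [512.0, -218.0, 30.4]
orientation: [[1.0, 0.029, -0.003], [0.029, -1.0, 0.002], [-0.003, -0.002, -1.0]]
contact_force: [-5.8, 5.6, 8.4]
width: 13.5
grasp_force: 30.0
```

```bash
python3 -m creep '[[0.1,0,0,0],[0.1,0,0,0],[0.1,0,0,0],[0,0,0,0],[0,0,0,0],[0,0,0,0]]'; python3 -m creep '[[0.05,0,0,0],[0.03,0,0,0],[0,0,0,0],[0,0,0,0],[0,0,0,0]]'
```

```text
time: 33.22
ee_pos: [524.2, -217.7, 30.5]
orientation: [[1.0, 0.029, -0.002], [0.029, -1.0, 0.002], [-0.002, -0.002, -1.0]]
contact_force: [-4.3, 4.4, 7.2]
width: 13.9
grasp_force: 30.0
time: 33.63
ee_pos: [526.8, -217.6, 30.5]
orientation: [[1.0, 0.029, -0.003], [0.029, -1.0, 0.002], [-0.003, -0.002, -1.0]]
contact_force: [-4.3, 5.1, 7.9]
width: 13.8
grasp_force: 30.0
```

```bash
python3 -m creep '[[0.03,0,0,0],[0.03,0,0,0],[0,0,0,0],[0,0,0,0],[0,0,0,0]]'; python3 -m creep '[[0.03,0,0,0],[0,0,0,0],[0,0,0,0],[0,0,0,0]]'; python3 -m creep '[[0.03,0,0,0],[0,0,0,0],[0,0,0,0],[0,0,0,0]]'
```

```text
time: 34.05
ee_pos: [529.2, -217.6, 30.5]
orientation: [[1.0, 0.029, -0.004], [0.029, -1.0, 0.002], [-0.004, -0.002, -1.0]]
contact_force: [-6.2, 5.1, 7.4]
width: 13.7
grasp_force: 30.0
time: 34.38
ee_pos: [530.3, -217.5, 30.5]
orientation: [[1.0, 0.029, -0.004], [0.029, -1.0, 0.002], [-0.004, -0.002, -1.0]]
contact_force: [-7.1, 5.7, 8.4]
width: 14.0
grasp_force: 30.0
time: 34.72
ee_pos: [531.4, -217.5, 30.5]
orientation: [[1.0, 0.029, -0.004], [0.029, -1.0, 0.002], [-0.004, -0.002, -1.0]]
contact_force: [-6.7, 4.7, 8.7]
width: 13.9
grasp_force: 30.0
```

```bash
python3 -m creep '[[0.03,0,0,0],[0,0,0,0],[0,0,0,0],[0,0,0,0]]'; python3 -m creep '[[0.03,0,0,0],[0,0,0,0],[0,0,0,0],[0,0,0,0]]'
```

```text
time: 35.05
ee_pos: [531.5, -217.5, 30.5]
orientation: [[1.0, 0.029, -0.006], [0.029, -1.0, 0.002], [-0.006, -0.002, -1.0]]
contact_force: [-8.8, 5.6, 10.3]
width: 13.4
grasp_force: 30.0
time: 35.38
ee_pos: [531.7, -217.5, 30.5]
orientation: [[1.0, 0.029, -0.009], [0.029, -1.0, 0.002], [-0.009, -0.002, -1.0]]
contact_force: [-12.2, 4.2, 12.3]
width: 13.9
grasp_force: 30.0
```

Hard stop at x ≈ 531.5, where expected. I raise the force a little more, hold and look.

```bash
python3 -m creep '[[0.03,0,0,0],[0,0,0,0],[0,0,0,0],[0,0,0,0],[0,0,0,0],[0,0,0,0],[0,0,0,0],[0,0,0,0],[0,0,0,0],[0,0,0,0]]'; python3 - <<'E'
from h import *
st,C=shot("w9")
cv2.imwrite("pics/w9c.png",cv2.resize(load("w9")[0][0:290,90:400,::-1],None,fx=2,fy=2,interpolation=2))
E
```

```text
time: 36.22
ee_pos: [531.8, -217.5, 30.5]
orientation: [[1.0, 0.029, -0.011], [0.029, -1.0, 0.002], [-0.011, -0.002, -1.0]]
contact_force: [-14.7, 6.3, 13.7]
width: 13.7
grasp_force: 30.0
t 36.2167 tcp [ 531.8 -217.5   30.5]
```

View pics/w9c.png

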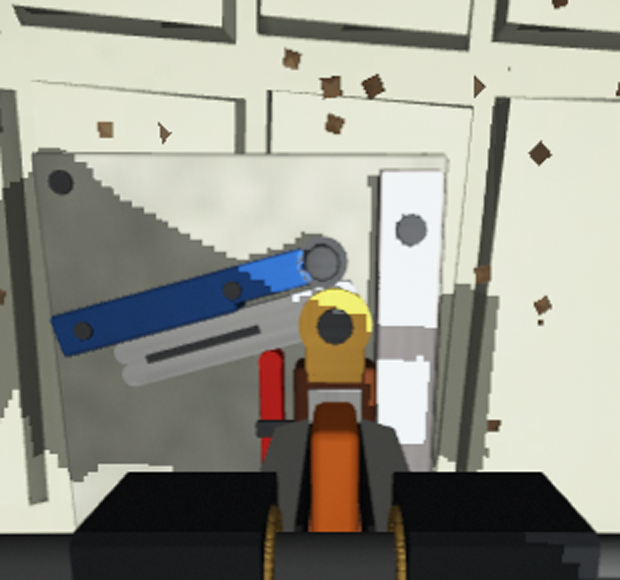

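The blade lies flat on the blue arm and barrel, matching the sample picture. Releasing.

```bash
python3 -m creep '[[-0.03,0,0,0],[-0.03,-0.01,-0.02,0],[0,0,0,0],[0,0,0,0]]'; python3 -m creep '[[0,0,0,0],[0,0,0,0],[0,0,0,0],[0,0,0,0],[0,0,0,0],[0,0,-0.4,0],[0,0,-0.6,0],[0,0,-0.8,0],[0,0,-0.8,0],[0,0,0,0],[0,0,0,0],[0,0,0,0]]' -0.06; python3 - <<'E'
from h import *
def bolts(name,cols):
    im,C=load(name);o=[]
    return C
st,C=shot("w10")
print(st["contact_force"],st["width"])
cv2.imwrite("pics/w10c.png",cv2.resize(load("w10")[0][0:270,90:400,::-1],None,fx=2.2,fy=2.2,interpolation=2))
E
```

```text
time: 36.6
ee_pos: [531.6, -217.5, 30.4]
orientation: [[1.0, 0.029, -0.006], [0.029, -1.0, 0.001], [-0.006, -0.001, -1.0]]
contact_force: [-6.1, 3.8, 5.9]
width: 14.1
grasp_force: 30.0
time: 37.6
ee_pos: [534.1, -218.0, 134.2]
orientation: [[1.0, 0.029, -0.0], [0.029, -1.0, 0.0], [-0.0, -0.0, -1.0]]
contact_force: [0.3, 1.0, -0.8]
width: 50.0
grasp_force: 0.0
t 37.6 tcp [ 534.1 -218.   134.2]
[ 0.32602198  0.99453092 -0.79231652] 49.961290960361474
```

View pics/w10c.png

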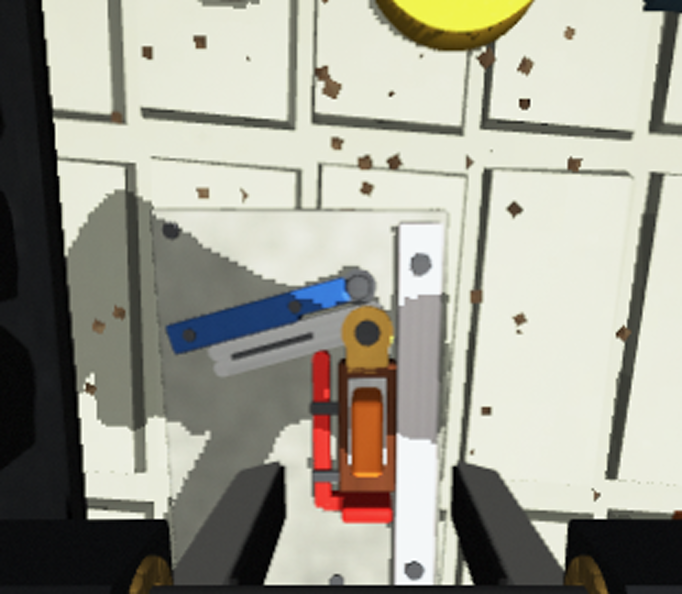

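The bevel lies seated in the guide with the stock on the fence and the blade flush with the blue arm. The arm slope in the picture is 16.6°, against 16.8° for the sample, and the gripper is clear. Handing in.

```bash
python3 -c "
from rig import env
print(env.job_done())"
```

```text
the job is handed in; nothing more can be done
None
```

The bevel took the sample's angle (about 106°) and was locked at 14.5 N. It was then pressed home in the guide, where it was left lying with the blue arm within about 0.2° of the sample as read from the pictures; job handed in at about 38 s, no verdict returned.

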